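Pull the relay from the strip feeder's control box

ROBOT

A 6-joint arm with a two-finger parallel gripper is mounted at the origin on the work surface. World frame = base frame: x ahead of the robot, y to its left, z up, the work surface at z = 0. Lengths are in m, angles in rad, forces in N, time in s.
With the tool pointing down it reaches from about 0.25 to 0.775 m from the base axis. Payload 4 kg.
Tool frame: the origin (TCP) lies on the centre line of the jaws, within the pads' length; the fingertips stand 19 mm ahead of it and the grasp point (between the pads) is the TCP; z points along the fingers, y is the line along which they close (so a half turn about z gives the same grasp; the last joint's range is limited). The gripper opens to 85 mm and grips with 20 to 120 N. Pads are 22 mm wide; open, the fingers measure 114 mm over their backs; the gripper's body (76 mm by 85 mm) begins 54 mm behind the grasp point. The pads swing forward as they close: fully open they stand 13 mm farther back than shut.
Start: joints at [-1.279, 0.087, 1.371, -0, 1.684, -0.103], TCP at [0.212, -0.508, 0.25] pointing down, gripper open.
Joint ranges: [-3.1, 3.1], [-0.76, 2.03], [0.27, 2.55], [-1.08, 4.22], [0.17, 2.65], [-2.57, 2.57]. Speed limits (rad/s): [2.79, 2.79, 3.14, 3.14, 3.14, 3.14].

INTERFACE

Orientations are given as a rotation vector (axis times angle).
In Python, from bench import arm, claw, solver, viewer gives the robot as it stands. Calls block until the motion is done:
- arm.movep(position, orientation): joint-space move of the TCP to a pose.
- arm.movel(position, orientation=None, max_speed=0.15, threshold=None): straight line of the TCP; orientation=None keeps the orientation; max_speed is the mean speed in m/s. With threshold (N) it stops when the force on the tool has changed by that much, and returns True; else False.
- arm.goto_joints(angles): joint-space move.
- claw.command_gripper(opening, grip_force=None): opening from 0.0 (shut) to 1.0 (fully open); grip_force is the grip in N (None keeps the last); returns when the fingers have stopped.
- arm.sleep(seconds).
- solver.ik(position, orientation): joint angles nearest the present ones, or None.
- arm.sense(): the state.
- viewer.grab_frame(name): name is "side" or "top"; returns a dict with "color" (480x640x3 uint8, red, green, blue), "range_z" (480x640 float32, m along the optical axis (not along the pixel's ray), 0 where there is no reading), "fx", "fy", "cx", "cy" (pixels), "k1" (the pictures are not rectified: a ray, as slopes to the right and down, at radius r is drawn at 1 + k1 r^2 times it, then the intrinsics apply), "rvec" (rotation vector, rad) and "tvec" (3), from world to camera coordinates, as OpenCV has them. Camera axes: x right, y down, z forward; pixel columns grow to the right and rows downward; lengths in m; the calibration is good to about 2 mm. A picture is of the moment at which its call begins.
A pose or a line that the arm cannot do raises arm.PlanningError and nothing moves.
- arm.finish_job(): hands the job in; it is judged then, once.
The state is a dict: "clock": time; "joint_pos": joint angles; "joint_velocities": joint speeds; "joint_efforts": joint torques, N m; "ee_pos": TCP position; "tool_rot": TCP orientation; "force": force on the tool from outside, world axes, zero at the start; "moment": the same for the moment, N m; "finger_gap": opening from 0.0 (shut) to 1.0 (fully open); "grip_force": force on a finger pad.
Only numpy, scipy, OpenCV 4.12 (cv2) and the standard library are available. Lean on these libraries where they do the work, as an engineer would, in place of code of your own. Each camera call takes 0.05 s, during which the arm holds its last target. There are 200 camera calls.

TASK

Press the red button to release the orange hatch of the grey control box and let it spring open on its own, keeping the whole robot out of its way. Ease the blue relay out of its socket gently by rocking one side up before the other instead of pulling it straight, then set it down, not dropped, upright in the red tray, leaving the hatch open and everything else as it was.

Things in the scene. Friction and masses are not known exactly. Their poses are not given: they have to be found in the camera images.
- box: Grey control box, fixed, 175 mm (x, -100 to +75) by 160 mm (y) by 88 mm high. Origin: on its underside, straight under the relay's middle; z up, -x its front (to the robot at yaw 0), y its left. The bay under its hatch is open upward from x = -55 to +58 mm and y = -71 to +71 mm, floor at z = 20 mm. The relay stands in it at x = 0, y = 0, underside at z = 25 mm, its axes along the box's.
- button: Red push button, 26 mm (x) by 44 mm (y), 14 mm proud of the box top. Origin: centre of its top face, at x = -79, y = 0, z = 102 mm of the box; axes as the box. Goes straight down on a spring: 2.3 N to start, 0.45 N more per mm, hard stop at 11 mm (7.2 N). Somewhere 3 to 9 mm down (varies, unseen) it lets the hatch go. Over 25 N breaks it.
- hatch (a joint): Opening angle of the orange hatch, rad: 0 shut, 1.95 fully open, leaning away from the robot. Once the button lets it go it springs open in about 1 s, its front edge swinging up and back (away from the robot). Nothing of the robot may touch it between 0.1 and 1.5 rad.
- hatch_edge (a point): Middle of the hatch's front edge, behind the button. The hatch, a 3 mm plate 148 mm wide (y) on the box top, hinged at box x = 62, z = 88 mm, reaches to x = -58 and, in two wings beside the button (|y| = 30 to 74 mm), to x = -92 mm. An upright gripper over the button is struck by the rising wings: lean it back towards the robot by 25 to 35 degrees.
- relay: Blue plug-in relay, 80 g, white band: cover 34 mm (x) by 38 mm (y), 16 to 56 mm above its underside, on a black foot 30 by 26 mm. Origin: centre of its underside; z up. Grip it by its +y and -y faces, 25 to 55 mm above the underside. A ridge on each of the foot's +y and -y sides sits under a sprung clip. Over 60 N of contact between relay and box breaks the socket.
- clip_l_top (a point): Top of the steel clip on the relay's +y side, 9 mm above the seated relay's underside, 17 mm from its middle (clip hardware within 25 mm). That side of the relay clicks out when raised about 5 mm: tilt the relay 0.2 rad (11 degrees) about its x axis with the other bottom foot edge (y = -13 mm, z = 0) as pivot. Each clip resists with about 6 to 9 N.
- clip_r_top (a point): The same for the clip on the relay's -y side; there the pivot is the foot edge at y = +13 mm. One side out, the other side comes out the same way or by lifting.
- tray_red: Red open tray, fixed, 130 mm (x) by 110 mm (y), walls 4 mm thick and 28 mm high, inner floor 4 mm up. Origin: centre of its underside. Empty; the relay goes anywhere in it, standing clear of the walls.
- tray_green: Green tray of the same make, holding the spare relay; leave alone. It and the red tray change sides.
- spare_relay: Spare relay of the same make standing in the green tray; leave alone. Origin: centre of its underside.
- foam_roll: Roll of black foam strip lying flat, 150 mm across, 25 mm high; leave alone. Origin: centre of its underside.
- tape_gun: Blue bench tape dispenser with a green roll, 120 by 55 by 112 mm high; leave alone. Origin: centre of its underside.
- screwdriver: Screwdriver lying on the table; leave alone. Origin: middle of its underside.
- jar: Small jar, 56 mm across, 70 mm high; leave alone. Origin: centre of its underside.
- handset: Black hand scanner slab lying flat, 145 by 70 by 9 mm; leave alone. Origin: centre of its underside.
- gauge: Steel sliding gauge lying flat, 160 by 50 by 12 mm; leave alone. Origin: centre of its underside.
Not all that is in view belongs to the job. There is more than one size of the tray_red; the one meant has the size given above.

How it is judged:
By the outcome, as a careful person would: the job done as asked, in the order asked, and still so for the second after the job is handed in, with the robot touching nothing.
It also fails if it takes over 67 s, if anything falls off the work surface, if the arm or the gripper's body presses on something with over 40 N, if the wrist force passes 120 N, or if a joint passes its speed limit or range.

## Working session

There is one attempt and no reset: what is moved stays moved. The work goes in short steps, each a Python script; the robot and the scene stay as the last script left them, time stands still between calls to the robot, and variables do not carry over. Pictures are saved under pics/ and viewed, at most 10 in all, crops included, and the job is handed in when it is done.

```bash
mkdir -p pics; cat > h.py <<'E'
import numpy as np, cv2, pickle
from scipy.spatial.transform import Rotation as R
def cloud(f):
    h,w=f["range_z"].shape
    K=np.array([[f["fx"],0,f["cx"]],[0,f["fy"],f["cy"]],[0,0,1]],float)
    v,u=np.mgrid[0:h,0:w].astype(np.float64)
    p=cv2.undistortPoints(np.stack([u.ravel(),v.ravel()],1)[:,None],K,np.array([f["k1"],0,0,0.]))[:,0]
    z=f["range_z"].ravel().astype(float)
    P=np.c_[p*z[:,None],z]
    W=(P-np.ravel(f["tvec"]))@cv2.Rodrigues(np.array(f["rvec"],float))[0]
    W[z==0]=np.nan
    return W.reshape(h,w,3)
def save(f,n): cv2.imwrite("pics/"+n,f["color"][:,:,::-1])
E
python3 - <<'E'
from h import *
from bench import arm,viewer
for n in("top","side"):
    f=viewer.grab_frame(n); save(f,n+"0.png"); pickle.dump(f,open(n+"0.pkl","wb"))
    Rm=cv2.Rodrigues(np.array(f["rvec"],float))[0]; print(n,-Rm.T@np.ravel(f["tvec"]),f["fx"],f["k1"],(f["range_z"]>0).mean())
print(arm.sense())
E
```

```text
top [ 0.37246217 -0.01330345  1.33608631] 515.1593876010043 -0.1439705797751165 0.9962923177083334
side [ 0.30938311 -1.01830046  1.13542054] 602.1718490290634 -0.04061842946267133 0.9959765625
{'clock': 0.1, 'joint_pos': array([-1.27913696e+00,  8.79114338e-02,  1.37213866e+00,  4.72996783e-05,
        1.68359587e+00, -1.03105242e-01]), 'joint_velocities': array([ 0.00156806, -0.0023179 , -0.00379224, -0.00047857, -0.00083648,
       -0.00141377]), 'joint_efforts': array([ 1.64551864e-03, -3.53012717e+01, -3.14219820e+01, -1.20793047e-04,
        7.89037527e-03, -1.80332404e-05]), 'ee_pos': array([ 0.2114114 , -0.50729548,  0.24922152]), 'tool_rot': array([-3.07858274e+00, -6.15682548e-01,  2.29968431e-04]), 'force': array([-0.20987635,  0.09988808, -0.26636075]), 'moment': array([ 0.02767456, -0.04642316,  0.02127678]), 'grip_force': 0.0, 'finger_gap': 1.0040940448383588}
```

View pics/top0.png

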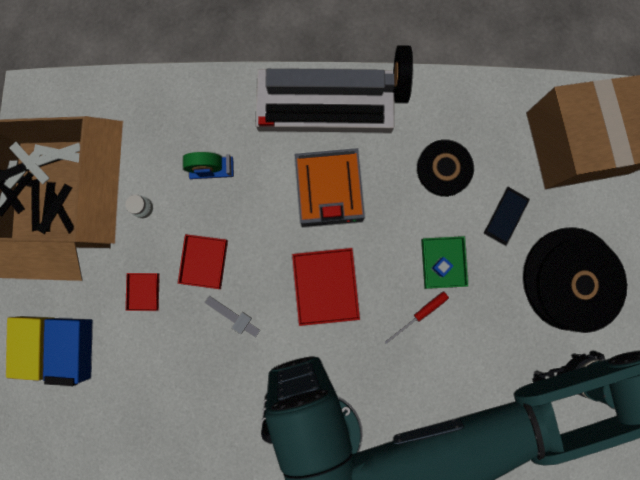

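View pics/side0.png

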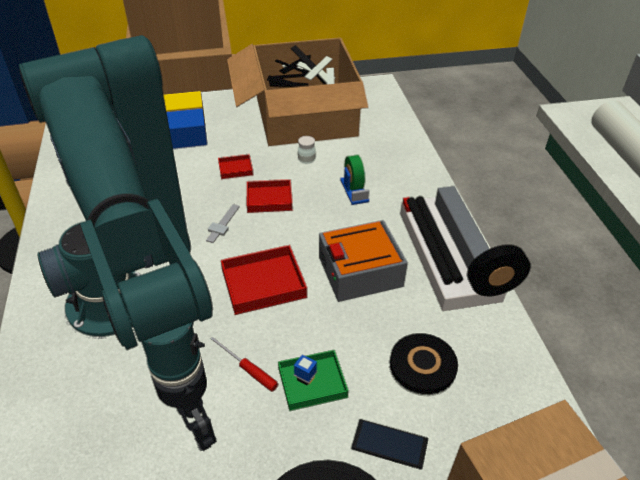

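The top view shows the box at (330,187) with its button at (331,212), and three red trays at (203,261), (142,291) and (325,287). The green tray with the spare relay is at (444,262). Next I measure sizes and poses.

```bash
python3 - <<'E'
from h import *
f=pickle.load(open("top0.pkl","rb")); W=cloud(f)
hsv=cv2.cvtColor(f["color"],cv2.COLOR_RGB2HSV); H,S,V=cv2.split(hsv)
def show(name,m,amin=60,zr=None):
    n,l,st,c=cv2.connectedComponentsWithStats(m.astype(np.uint8))
    for i in range(1,n):
        if st[i,4]<amin: continue
        P=W[l==i]; P=P[~np.isnan(P[:,0])]
        if zr: P=P[(P[:,2]>zr[0])&(P[:,2]<zr[1])]
        if len(P)<20: continue
        r=cv2.minAreaRect(P[:,:2].astype(np.float32)*1000)
        print(name,c[i].round(),st[i,4],"rect",np.round(r[0],1),np.round(r[1],1),round(r[2],1),"z",np.nanpercentile(P[:,2],[2,50,98]).round(4))
show("red",((H<5)|(H>174))&(S>150)&(V>60))
show("green",(abs(H.astype(int)-63)<15)&(S>120)&(V>50))
show("orange",(H>=7)&(H<20)&(S>180)&(V>120),500)
# whole box by height
z=W[:,:,2]; m=(z>0.08)&(z<0.115); m[:140]=0;m[235:]=0;m[:,:285]=0;m[:,375:]=0
show("box",m)
show("all>15mm",(z>0.015)&(z<0.3),100)
E
```

```text
red [264. 121.] 79 rect [796.9 148.6] [38.8 19.1] 82.6 z [0.0651 0.07   0.0841]
red [331. 211.] 189 rect [561.7 -21.2] [25.8 44.3] 3.2 z [0.0912 0.1015 0.1073]
red [202. 261.] 1970 rect [438.4 309.9] [111.4 126.6] 83.7 z [-0.0011  0.005   0.0304]
red [325. 287.] 4330 rect [379.9  -9.7] [180.1 151.8] 6.8 z [0.0008 0.0068 0.0421]
red [142. 291.] 1034 rect [357.6 469.6] [94.1 85.3] 1.4 z [-0.0023  0.0039  0.023 ]
red [431. 306.] 315 rect [ 333.1 -279.5] [22.5 96.3] 37.9 z [0.0161 0.024  0.0304]
green [199. 159.] 398 rect [687.2 310.9] [32.6 83.6] 4.1 z [0.0912 0.1069 0.1147]
green [444. 261.] 1763 rect [ 446.2 -314.4] [128.  108.8] 4.4 z [-0.0009  0.0053  0.0308]
orange [329. 183.] 2861 rect [625.5 -15.2] [151.7 145.6] 5.7 z [0.087  0.0922 0.0973]
box [329. 186.] 4515 rect [628.2 -13.9] [177.8 160.1] 5.7 z [0.0849 0.092  0.1017]
all>15mm [334.  97.] 9497 rect [875.2 -12.9] [181.4 387.4] 1.0 z [0.0277 0.0854 0.2021]
all>15mm [588. 130.] 10098 rect [ 779.2 -696.5] [224.  261.3] 11.5 z [0.0265 0.1893 0.1951]
all>15mm [ 58. 193.] 14903 rect [576.4 677.9] [393.9 382.3] 0.4 z [0.0321 0.1739 0
[... 537 characters left out ...]
l>15mm [201. 261.] 406 rect [438.5 310. ] [111.7 128.6] 83.7 z [0.0157 0.0265 0.0332]
all>15mm [446. 261.] 409 rect [ 446.1 -316. ] [129.4 112.1] 4.2 z [0.0155 0.0268 0.0333]
all>15mm [325. 287.] 707 rect [380.1  -9.7] [182.  153.3] 6.9 z [0.0176 0.0389 0.0447]
all>15mm [442. 266.] 259 rect [ 434.1 -301.5] [34.4 40.4] 50.0 z [0.0255 0.06   0.065 ]
all>15mm [141. 293.] 222 rect [356.4 470.3] [97.2 86.3] 0.9 z [0.0153 0.0203 0.0263]
all>15mm [429. 308.] 403 rect [ 316.9 -258.9] [ 25.9 152.6] 38.4 z [0.0157 0.023  0.03  ]
all>15mm [ 48. 349.] 5409 rect [198.  712.3] [166.4 215.6] 0.0 z [0.0235 0.0796 0.0906]
all>15mm [294. 366.] 585 rect [205.2  54.3] [ 11.3 127. ] 15.9 z [0.1345 0.2075 0.2974]
```

```bash
cat >> h.py <<'E'
YAW=np.radians(5.6); O=np.array([0.6404,-0.0130,0])
RB=R.from_euler('z',YAW)
def w(p,o=O): return RB.apply(np.array(p,float))+o          # box -> world
def tool(lean=0,tilt=0):  # lean back to robot; tilt about box x (right hand)
    c,s=np.cos(lean),np.sin(lean)
    M=R.from_matrix(np.array([[c,0,s],[0,-1,0],[s,0,-c]]))
    return (RB*R.from_euler('x',tilt)*M).as_rotvec()
E
python3 - <<'E'
from h import *
from bench import arm,claw,solver,viewer
o=tool(np.radians(30)); tz=R.from_rotvec(o).as_matrix()[:,2]
tcp=lambda z: w([-0.076,0,z])-0.019*tz
print(solver.ik(tcp(.25),o),solver.ik(tcp(.09),o))
claw.command_gripper(0.0,30)
arm.movep(tcp(.22),o); arm.movel(tcp(.125),o,0.1)
arm.sleep(.3); f0=arm.sense()["force"]; print(f0, arm.sense()["ee_pos"],tcp(.125))
r=arm.movel(tcp(.085),o,0.012,threshold=8.0)
s=arm.sense(); print(r,s["force"]-f0,s["ee_pos"]-tcp(.102),s["clock"])
arm.sleep(1.5)
for n in("top","side"):
    f=viewer.grab_frame(n); save(f,n+"1.png"); pickle.dump(f,open(n+"1.pkl","wb"))
E
```

```text
[-0.23000612 -0.23783067  1.72317616  0.17634026  1.16173793  1.21367849] [-0.23000612 -0.12463386  1.95767998  0.2218137   0.82068452  1.13188463]
[ 0.44512523 -0.43480325 -0.45131448] [ 0.55553703 -0.021376    0.14203268] [ 0.55530806 -0.02134334  0.14145448]
True [-6.01257856  0.46375604  6.86191981] [ 1.94021671e-04  1.21695239e-05 -6.21048979e-03] 6.6333
```

View pics/side1.png

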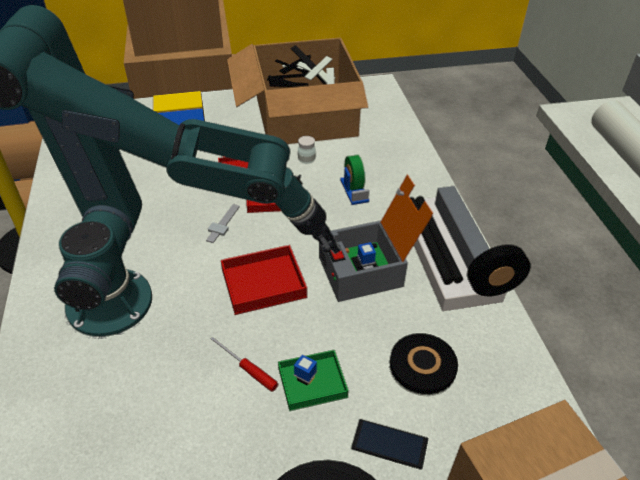

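The hatch is open (415,215) and the relay is visible in the bay at (368,253). I'll retreat and locate the relay.

```bash
python3 - <<'E'
from h import *
from bench import arm,claw,solver,viewer
o=tool(np.radians(30)); tz=R.from_rotvec(o).as_matrix()[:,2]
p=arm.sense()["ee_pos"]
arm.movel(p-0.10*tz,o,0.12)
arm.movep([.40,-.14,.30],tool()); claw.command_gripper(1.0,30)
for n in("top","side"):
    f=viewer.grab_frame(n); save(f,n+"2.png"); pickle.dump(f,open(n+"2.pkl","wb"))
    W=cloud(f); L=(W-O)@RB.as_matrix()  # box coords
    H,S,V=cv2.split(cv2.cvtColor(f["color"],cv2.COLOR_RGB2HSV))
    roi=(abs(L[:,:,0])<.05)&(abs(L[:,:,1])<.06)&(L[:,:,2]<.12)
    m=roi&(L[:,:,2]>.070)
    P=L[m]; print(n,m.sum(),"relay top rect",cv2.minAreaRect(P[:,:2].astype(np.float32)*1000),"z",np.median(P[:,2]))
    # box walls
    z=L[:,:,2]; b=(z>.08)&(z<.095)&(abs(L[:,:,0]+.0125)<.11)&(abs(L[:,:,1])<.1)&(S<80)
    print(" box",b.sum(),cv2.minAreaRect(L[b][:,:2].astype(np.float32)*1000))
    ys,xs=np.where(roi); c=f["color"][ys.min()-30:ys.max()+30,xs.min()-30:xs.max()+30,::-1]
    cv2.imwrite(f"pics/{n}2c.png",cv2.resize(c,None,fx=3,fy=3))
print(arm.sense()["clock"],arm.sense()["joint_pos"])
E
python3 -c "
import cv2,numpy as np
a=cv2.imread('pics/top2c.png');b=cv2.imread('pics/side2c.png');h=max(a.shape[0],b.shape[0])
p=lambda i:cv2.copyMakeBorder(i,0,h-i.shape[0],0,0,0)
c=np.hstack([p(a),p(b)]);s=min(1,800/c.shape[1],600/c.shape[0]);cv2.imwrite('pics/c2.png',cv2.resize(c,None,fx=s,fy=s))"
```

```text
top 219 relay top rect ((-0.4623851776123047, 0.6338424682617188), (34.95989990234375, 37.872989654541016), 0.40798434615135193) z 0.08121569761426735
 box 1495 ((-13.269584655761719, 0.2519989013671875), (176.56396484375, 159.86392211914062), 0.12346220761537552)
side 203 relay top rect ((0.8409099578857422, 0.5215835571289062), (36.17473602294922, 45.504215240478516), 0.6578776240348816) z 0.08101947744533405
 box 1342 ((-11.664299011230469, -0.9600830078125), (167.4454803466797, 179.20095825195312), 88.87870025634766)
10.875 [-4.70705439e-01 -2.01050516e-01  1.54699230e+00 -7.47283510e-06
  1.79559824e+00  1.00242197e+00]
```

View pics/c2.png

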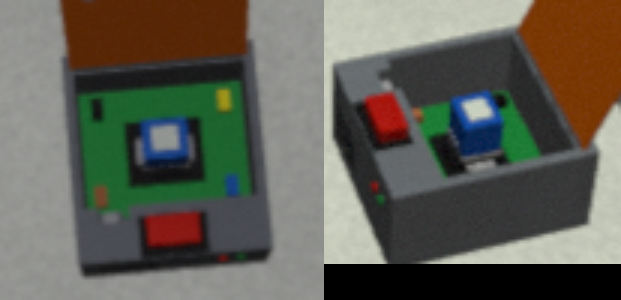

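The relay sits within 1 mm of the computed origin and square to the box. Its top is at z 81 mm, as expected. Now I grasp it and rock it out.

```bash
cat >> h.py <<'E'
C=np.array([0.0,0.0005,0.025])   # relay underside, box frame
def tilted(t,piv,piv_pos,g=0.042):
    """TCP (box) when relay is tilted t about x, its point piv (relay frame) held at piv_pos (box)"""
    return piv_pos+R.from_euler('x',t).apply(np.array([0,0,g])-piv)
E
python3 - <<'E'
from h import *
from bench import arm,claw,solver,viewer
def st(m,f0):
    s=arm.sense(); print(m,np.round(s["force"]-f0,1),"gap",round(s["finger_gap"]*85,1),"grip",round(s["grip_force"],1),"t",round(s["clock"],1),np.round((s["ee_pos"]-O)@RB.as_matrix()*1000,1))
G=np.array([0,0,.042])
arm.movep(w(C+G+[0,0,.10]),tool())
f0=arm.sense()["force"]
print(arm.movel(w(C+G+[0,0,.013]),tool(),0.1,threshold=8)); 
print(arm.movel(w(C+G),tool(),0.03,threshold=6)); st("at",f0)
claw.command_gripper(0.3,60); arm.sleep(.2); st("gripped",f0)
piv=np.array([0,-.013,0])
for t in np.arange(.04,.245,.04):
    arm.movel(w(tilted(t,piv,C+piv+[0,0,.0004])),tool(0,t),0.02); st(round(t,2),f0)
f=viewer.grab_frame("side"); save(f,"side3.png"); c=f["color"][160:340,280:480,::-1]; cv2.imwrite("pics/c3.png",cv2.resize(c,None,fx=3,fy=3))
E
```

```text
False
False
at [-1.4  0.3 -1.1] gap 84.8 grip 0.0 t 13.6 [-0.1  0.5 66.7]
gripped [-0.6 -1.2  2.1] gap 37.2 grip 61.0 t 14.3 [ 0.2  0.3 67.4]
0.04 [-0.  -1.1 -0.2] gap 36.9 grip 61.7 t 14.6 [ 0.1 -1.7 67.7]
0.08 [ 0.7 -3.7 -0.9] gap 37.1 grip 61.9 t 14.8 [ 0.1 -3.7 68.1]
0.12 [-0.1 -2.2 -1.6] gap 37.0 grip 61.9 t 15.1 [-0.1 -5.1 68.5]
0.16 [-0.7 -2.7 -0.5] gap 37.5 grip 62.2 t 15.3 [-0.1 -6.4 69. ]
0.2 [-0.8 -2.6 -0.4] gap 37.0 grip 62.3 t 15.6 [-0.1 -8.  69.1]
0.24 [-0.9 -0.8 -0.3] gap 37.2 grip 62.3 t 15.8 [-0.  -9.5 69.2]
```

View pics/c3.png

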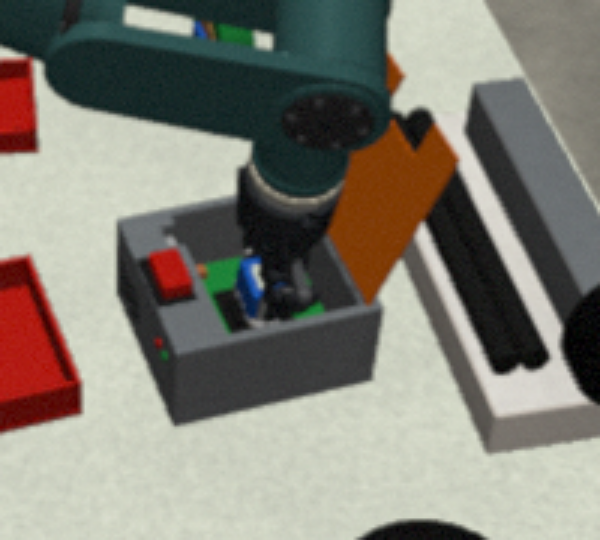

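The relay is still gripped (gap 37 mm) and leaning with the gripper, and the forces stayed small. Next comes the other side.

```bash
python3 - <<'E'
from h import *
from bench import arm,claw,solver,viewer
def st(m):
    s=arm.sense(); print(m,np.round(s["force"],1),np.round(s["moment"],2),"gap",round(s["finger_gap"]*85,1),"t",round(s["clock"],1),np.round((s["ee_pos"]-O)@RB.as_matrix()*1000,1))
pl=np.array([0,-.013,0]); pr=np.array([0,.013,0])
arm.movel(w(tilted(.27,pl,C+pl+[0,0,.0004])),tool(0,.27),0.02); st(.27)
e=C+pl+[0,0,.0008]+R.from_euler('x',.27).apply(pr-pl)   # raised +y edge
for t in np.arange(.22,-.081,-.05):
    arm.movel(w(tilted(t,pr,e)),tool(0,t),0.02); st(round(t,2))
p=tilted(-.08,pr,e)
arm.movel(w(p+[0,0,.006]),tool(0,-.08),0.02); st("up6")
arm.movel(w(p+[0,0,.02]),tool(0,0),0.03); st("up20")
arm.movel(w(np.array([0,0,.20])),tool(),0.12); st("high")
f=viewer.grab_frame("side"); save(f,"side4.png"); c=f["color"][110:310,240:480,::-1]; cv2.imwrite("pics/c4.png",cv2.resize(c,None,fx=3,fy=3))
E
```

```text
0.27 [-0.2  1.2  0.9] [-0.01  0.   -0.04] gap 37.1 t 16.1 [ -0.1 -10.6  69.3]
0.22 [ 1.1  0.6 -1.6] [ 0.26 -0.01 -0.03] gap 36.9 t 16.4 [-0.2 -8.  70.8]
0.17 [ 0.9  3.9 -4.9] [0.41 0.04 0.07] gap 37.3 t 16.7 [-0.7 -6.3 70.9]
0.12 [-2.1  4.6 -2. ] [0.84 0.36 0.03] gap 36.9 t 16.9 [-0.6 -4.2 72.5]
0.07 [-0.3  2.9  1.6] [ 0.7   0.24 -0.02] gap 37.3 t 17.2 [ 0.6 -3.  74.9]
0.02 [0.5 1.9 2.4] [ 0.39 -0.02  0.  ] gap 37.0 t 17.4 [ 0.7 -2.  75.3]
-0.03 [ 0.1  0.2 -1. ] [ 0.04 -0.03  0.07] gap 37.4 t 17.7 [-0.   0.1 75. ]
-0.08 [-0.   0.7 -1.2] [ 0.06  0.01 -0.01] gap 37.4 t 18.0 [-0.2  2.6 75.2]
up6 [0.4 0.9 0.2] [ 0.04 -0.03  0.05] gap 36.6 t 18.4 [ 0.1  2.7 82. ]
up20 [-0.2 -0.3 -0.5] [0.02 0.   0.04] gap 37.0 t 19.0 [-0.1  2.8 95.6]
high [-0.4  0.9 -1.1] [0.06 0.   0.04] gap 36.6 t 20.0 [-5.000e-01  1.000e-01  1.987e+02]
```

View pics/c4.png

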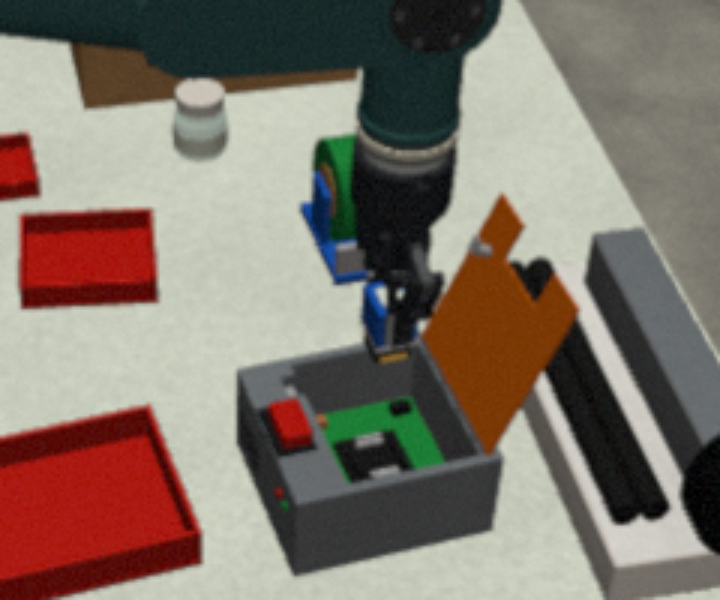

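The relay is out and held upright at (390,325), and the empty socket is visible. Next I move it to the red tray.

```bash
python3 - <<'E'
from h import *
from bench import arm,claw,solver,viewer
def st(m):
    s=arm.sense(); print(m,np.round(s["force"],1),np.round(s["moment"],2),"gap",round(s["finger_gap"]*85,1),"t",round(s["clock"],1),np.round(s["ee_pos"]*1000,1))
T=np.array([.4385,.310,0]); o=(R.from_euler('z',np.radians(-6.3))*R.from_euler('x',np.pi)).as_rotvec()
arm.movel(T+[0,0,.2],o,0.2); st("over")
arm.movel(T+[0,0,.060],o,0.1); arm.sleep(.3); st("near")
for n in("side",):
    f=viewer.grab_frame(n); c=f["color"][130:250,190:350,::-1]; cv2.imwrite("pics/c5.png",cv2.resize(c,None,fx=4,fy=4))
E
```

```text
over [ 0.7  0.4 -1.2] [-0.03  0.06 -0.02] gap 36.9 t 22.1 [438.9 309.5 199.9]
near [-0.4  0.5 -0.6] [ 0.04 -0.01  0.01] gap 37.1 t 24.0 [438.6 310.1  60.3]
```

View pics/c5.png

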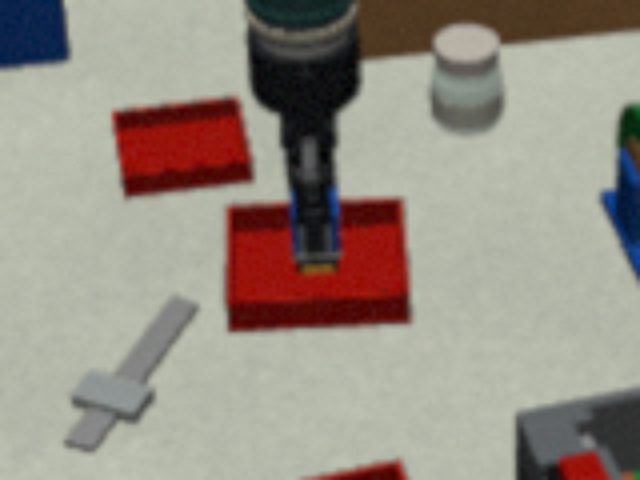

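The relay is held centrally over the tray at (318,250). I'll lower it slowly to contact, release it and retreat.

```bash
python3 - <<'E'
from h import *
from bench import arm,claw,solver,viewer
def st(m):
    s=arm.sense(); print(m,np.round(s["force"],1),np.round(s["moment"],2),"gap",round(s["finger_gap"]*85,1),"t",round(s["clock"],1),np.round(s["ee_pos"]*1000,1))
T=np.array([.4385,.310,0])
print(arm.movel(T+[0,0,.040],None,0.008,threshold=4)); st("down")
claw.command_gripper(0.50,20); claw.command_gripper(0.65); arm.sleep(.3); st("open")
arm.movel(T+[0,0,.20],None,0.12)
arm.movep([.30,.10,.35],tool()); arm.sleep(.3)
for n in("top","side"):
    f=viewer.grab_frame(n); save(f,n+"6.png"); W=cloud(f)
    m=(abs(W[:,:,0]-T[0])<.045)&(abs(W[:,:,1]-T[1])<.04)&(W[:,:,2]>.035)&(W[:,:,2]<.09)
    P=W[m]; tp=P[P[:,2]>.05]; print(n,m.sum(),cv2.minAreaRect(tp[:,:2].astype(np.float32)*1000),np.percentile(tp[:,2],[5,50,95]).round(4))
st("end")
E
```

```text
True
down [-0.1 -0.6  5. ] [0.06 0.01 0.  ] gap 36.7 t 25.6 [438.5 310.   46.3]
open [ 0.6 -0.1 -0.2] [-0.01 -0.04 -0.02] gap 55.4 t 26.5 [437.6 309.5  45. ]
top 211 ((438.52459716796875, 307.5610656738281), (38.39265823364258, 31.49576759338379), 83.14025115966797) [0.0554 0.0603 0.065 ]
side 185 ((439.93255615234375, 309.5620422363281), (52.665164947509766, 31.382732391357422), 81.51127624511719) [0.0522 0.0604 0.0646]
end [ 0.4  0.6 -0.3] [0.03 0.05 0.02] gap 55.3 t 29.4 [300.2 100.2 349.6]
```

View pics/side6.png

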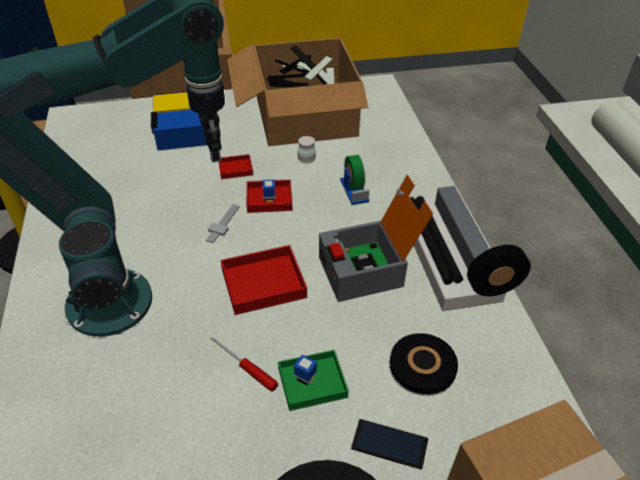

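The relay stands upright in the tray at (269,189), with its top at z 60 mm. The hatch is open and nothing else has moved, so I'm handing the job in.

```bash
python3 -c "
from bench import arm
print(arm.finish_job())"
```

```text
the job is handed in; nothing more can be done
None
```

I pressed the button and the hatch sprang open, then I rocked the relay out of its socket and set it down upright in the 130 × 110 mm red tray; the job is handed in at about 29 s, and I have no verdict back.

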